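# Swing out the folding crank and close the panel vise

### The arm

A 6-joint arm with a two-finger parallel gripper is mounted at the origin on the work surface. World frame = base frame: x ahead of the robot, y to its left, z up, the work surface at z = 0. Lengths are in m, angles in rad, forces in N, time in s.
With the tool pointing down it reaches from about 0.225 to 0.725 m from the base axis. Payload 3.1 kg.
Tool frame: the origin (TCP) lies between the finger pads; the fingertips stand 19 mm ahead of it and the grasp point (between the pads) is the TCP (r.tcp_to_tips is the distance from the TCP to the fingertips, in m); z points along the fingers, y is the line along which they close (so a half turn about z gives the same grasp; the last joint's range is limited). The gripper opens to 85 mm and grips with 20 to 120 N. Pads are 22 mm wide; open, the fingers measure 114 mm over their backs; the gripper's body (76 mm by 85 mm) begins 54 mm behind the grasp point. The pads swing forward as they close: fully open they stand 13 mm farther back than shut.
Start: joints at [-1.27, 0.048, 0.099, 1.622, 0, 1.443], TCP at [0.218, -0.477, 0.25] pointing down, gripper open.
Joint ranges: [-2.91, 2.91], [-0.99, 1.94], [-1.21, 1.42], [-2.12, 2.29], [-1.49, 1.47], [-3.14, 3.14]. Speed limits (rad/s): [2.79, 2.79, 3.14, 3.14, 3.14, 3.14].

### API

Orientations are given as a unit quaternion [x, y, z, w].
In Python, from rig import r gives the robot as it stands. The module is installed in compiled form; this text tells all that it offers.
- The arm moves only by the tool apply_moves, never from a script. Its argument "motion" is a list of rows, each an object of numbers: "dx", "dy", "dz": the shift along the tool's x, y, z as a fraction of full scale; "ax", "ay", "az": the turn, a rotation vector about the tool's x, y, z as a fraction of full scale; "fingers": the closure, from 0 (fully open) to 1 (shut). In form: [{"dx": .., "dy": .., "dz": .., "ax": .., "ay": .., "az": .., "fingers": ..}, ...]. A call has exactly 8 rows; each row shifts and turns the commanded pose from where the row before left it, along the tool's axes as they then stand; what a row does not reach is not made up. Full scale, the value 1, is 120 mm for a shift and pi/2 rad for a turn. A row lasts 1/12 s, in which the tool goes at most 41.7 mm and 7.16 degrees, less where a joint would pass 70% of its speed; a pose out of reach is approached as far as the arm can. A call with a number of a shift or a turn outside -1 to 1 is refused whole. A call with a gripper value outside its range is refused whole. The fingers move at their own pace and stop on an object; "force" is the grip in N (left out, the last holds). Time passes only in rows, so rows that do not move let the fingers close, or fill a call up. It gives the time, the measured TCP pose, the force, the opening and the grip force at its end, in the units of the state.
- r.get_obs(): the state, without advancing time (a new reading comes with each control period).
- r.camera(name): name is "scene" or "side" or "wrist"; returns the picture (480x640x3 uint8, blue, green, red); there is no depth.
- r.get_calibration(name): a dict with "K" (3x3 intrinsics, pixels), "origin" and "rotation" of the camera in the world. Camera axes: x right, y down, z forward; pixel columns grow to the right and rows downward; lengths in m; the calibration is good to about 2 mm. The wrist camera is an equidistant fisheye: a pixel r from the principal point sees the ray r / f radians off the axis. A picture is of the moment at which its call begins: read the wrist's pose just before it. get_calibration takes no time and is no camera call; for the wrist camera it gives the pose at the moment of the call.
- r.close_job(): hands the job in; it is judged then, once.
The state is a dict: "time": time; "q": joint angles; "joint_vel": joint speeds; "joint_efforts": joint torques, N m; "eef_pos": TCP position; "eef_rot": TCP orientation; "ft_force": force on the tool from outside, world axes, zero at the start; "torque": the same for the moment, N m; "gripper_width": finger opening in m; "gripper_force": force on a finger pad.
Only numpy, scipy, OpenCV 4.12 (cv2) and the standard library are available. Lean on these libraries where they do the work, as an engineer would, in place of code of your own. Each camera call takes 0.05 s, during which the arm holds its last target. There are 200 camera calls.

### The job

Two panel vises stand on the carver's bench; clamp the wooden panel in the one that holds it (red crank knob). Swing that vise's folded crank handle out until it latches fully open, then use it to wind the handwheel until the sliding jaw has closed on the panel; let go and leave the crank out. Leave the empty vise, the mallet, the tin and the small gourd alone.

Things in the scene. Friction and masses are not known exactly. Their poses are not given: they have to be found in the camera images.
- vise_axis (a point): Vise to use: green base 330 x 160 x 35 mm fixed to the bench (90 mm of it to -x), red crank knob, light panel 90 x 140 x 23 mm with coloured diamonds in its bed. This point: on the vertical axle of the flat 108 mm aluminium handwheel, 57 mm above the bench; x points to the jaw and panel (80 to 235 mm away), z up. Only the crank with its hinge and knob rises above 67 mm.
- vise_pivot (a point): Vertical hinge of the folding crank on the handwheel, 42 mm from the wheel's axle; this point is 76 mm above the bench. A 3 mm brass cap sits on it. It travels round with the wheel; before the wheel is turned it lies at 161 degrees anticlockwise from the vise's x axis.
- vise_knob_mid (a point): Middle of the red crank knob: upright cylinder, 24 mm diameter, 39 mm tall, spinning freely on its pin, 78 to 117 mm above the bench (this point at 98 mm), 70 mm from the pivot. The crank arm under it is 16 mm wide, its top 76 mm above the bench. Folded, the knob stands over the wheel, 28 mm beyond the axle from the pivot.
- vise_crank (a joint): Swing of the crank about its hinge on the wheel: 0 folded in over the wheel, 2.4 rad (stop) fully out, anticlockwise from above. An over-centre spring latches it at either end (3 N at the knob) and snaps it fully out once past 1.7 rad. Until about 1.9 rad a sector under it catches a fixed post and the wheel cannot turn. Fully out the knob is 104 mm from the axle.
- vise_jaw (a joint): Travel of the sliding jaw: 0 open, 0.025 m closed on the panel (stop). Driven by the handwheel: 1.6 rad (92 degrees) of turn, anticlockwise from above, closes it; 15.6 mm per rad. It starts at its open stop, stays where it is left and takes 1 to 3 N at the swung-out knob.
- spare_axis (a point): Wheel centre of the other vise, to be left alone: same make and size, black knob, no panel in its bed. Axes as for vise_axis.
- spare_crank (a joint): Swing of the empty vise's crank: 0 folded; must stay so.
- spare_jaw (a joint): Travel of the empty vise's jaw, 0 open; must stay so.
- mallet: Bystander: wooden mallet lying down, head 64 mm thick and 100 mm wide, handle 170 mm, origin under the head.
- tin: Bystander: yellow wax tin, 68 mm diameter, 45 mm tall, origin at the centre of its underside.
- gourd: Bystander: small wooden gourd, 62 mm diameter, 70 mm tall, origin at the centre of its underside.

How it is judged:
By the outcome, as a careful person would: the job done as asked, in the order asked, and still so for the second after the job is handed in, with the robot touching nothing.
It also fails if it takes over 40 s, if anything falls off the work surface, if the arm or the gripper's body presses on something with over 40 N, if the wrist force passes 120 N, or if a joint passes its speed limit or range.

## Working session

There is one attempt and no reset: what is moved stays moved. The work goes in short steps, Python scripts to look and compute and a tool call to move; the robot and the scene stay as the last step left them, time stands still between calls to the robot, and variables do not carry over. Pictures are saved under pics/ and viewed, at most 10 in all, crops included, and the job is handed in when it is done.

Besides the shell and the picture viewer there is one more tool, called after "Request:" as name(argument=value, ...), one argument or row to a line, values as JSON. apply_moves: Moves the arm, as the interface text tells. Shift numbers are shares of 120 mm and turn numbers shares of pi/2 rad, none past 1 either way. Its arguments: {"type":"object","properties":{"motion":{"type":"array"},"force":{"type":"number"}},"required":["motion"]}

```bash
mkdir -p pics; python3 - <<'E'
from rig import r
import cv2
for n in ("scene","side"):
    cv2.imwrite(f"pics/{n}0.png",r.camera(n))
    c=r.get_calibration(n);print(n,c)
o=r.get_obs();print(o["time"],o["eef_pos"],o["eef_rot"],o["gripper_width"])
E
```

```text
scene {'K': array([[471.23411239,   0.        , 320.83949703],
       [  0.        , 471.23411239, 234.62931284],
       [  0.        ,   0.        ,   1.        ]]), 'origin': array([ 0.91774628, -0.6253759 ,  1.10905702]), 'rotation': array([ 0.91412339,  0.26303141, -0.08430077, -0.29679333])}
side {'K': array([[586.32186242,   0.        , 314.81018641],
       [  0.        , 586.32186242, 239.82308152],
       [  0.        ,   0.        ,   1.        ]]), 'origin': array([-0.25997547,  0.84185185,  1.37737411]), 'rotation': array([-0.35130732,  0.86474211, -0.33334024,  0.13299824])}
0.1 [ 0.21811964 -0.47695412  0.24920606] [ 9.77099779e-01  2.12778789e-01 -1.02039361e-04 -1.09445727e-03] 0.08559003044512474
```

View pics/scene0.png

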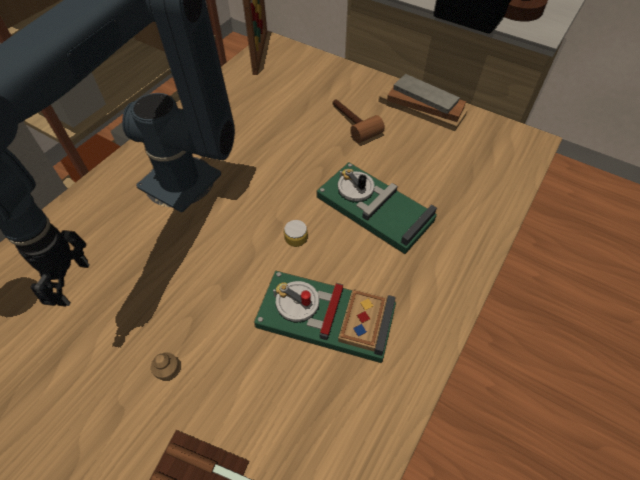

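View pics/side0.png

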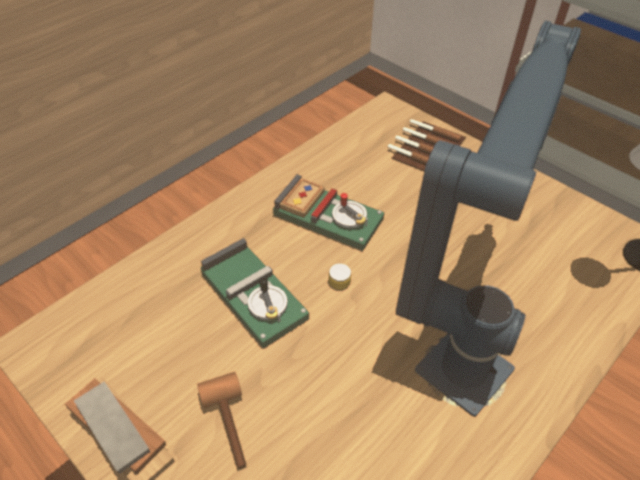

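The scene view shows the red vise (wheel about (297,301), knob (306,297)). In the side view the wheel is about (350,213) and the knob (344,200). I'll zoom in on both.

```bash
python3 - <<'E'
import cv2,numpy as np
a=cv2.imread("pics/scene0.png")[265:365,245:405];b=cv2.imread("pics/side0.png")[165:255,260:395]
a=cv2.resize(a,(480,300),interpolation=cv2.INTER_CUBIC)  # x3
b=cv2.resize(b,(405,270),interpolation=cv2.INTER_CUBIC)
a=cv2.resize(cv2.imread("pics/scene0.png")[265:340,250:350],(400,300),interpolation=cv2.INTER_CUBIC)
b=cv2.resize(cv2.imread("pics/side0.png")[180:255,300:400],(400,300),interpolation=cv2.INTER_CUBIC)
cv2.imwrite("pics/z.png",cv2.resize(np.hstack([a,b]),(800,300)))
for n in("scene","side"):
    h=cv2.cvtColor(cv2.imread(f"pics/{n}0.png"),cv2.COLOR_BGR2HSV)
    m=(((h[...,0]<6)|(h[...,0]>174))&(h[...,1]>190)&(h[...,2]>90)).astype(np.uint8)
    k,_,s,c=cv2.connectedComponentsWithStats(m)
    print(n,[(s[i].tolist(),c[i].round(1).tolist()) for i in range(1,k) if s[i][4]>15])
E
```

```text
scene [([322, 285, 20, 49, 314], [331.5, 309.2]), ([302, 292, 7, 8, 33], [305.1, 295.1]), ([359, 313, 10, 9, 56], [363.1, 316.8])]
side []
```

View pics/z.png

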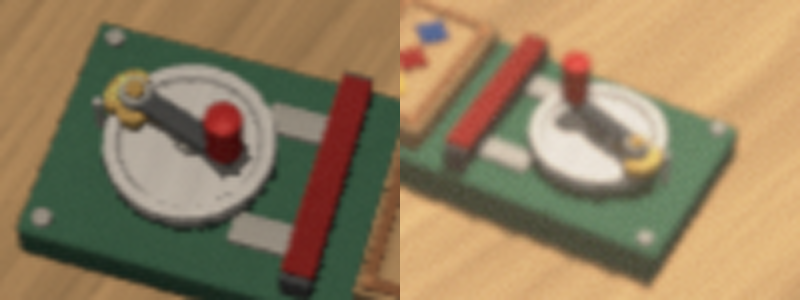

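```bash
cat >h.py <<'E'
import numpy as np
from scipy.spatial.transform import Rotation as R
from scipy.optimize import least_squares
from rig import r
def ray(n,p,cal=None):
    c=cal or r.get_calibration(n);K=c["K"]
    d=np.array([(p[0]-K[0,2])/K[0,0],(p[1]-K[1,2])/K[1,1],1])
    return c["origin"],R.from_quat(c["rotation"]).apply(d) if np.size(c["rotation"])==4 else c["rotation"]@d
def atz(n,p,z):
    o,d=ray(n,p);return (o+d*(z-o[2])/d[2])
E
python3 - <<'E'
from h import *
P=dict(wheel=((297.5,300),(349.5,213),.067),pivot=((283.7,288),(359,217),.079),ktop=((306,293.75),(344,194.5),.117),kmid=((306.3,298.5),(344,199.5),.098),s1=((278.7,274.2),(379.5,212),.035),s2=((260.2,319),(361.2,239.5),.035))
W={}
for k,(a,b,z) in P.items():
    A,B=atz("scene",a,z),atz("side",b,z);W[k]=(A+B)/2
    if k in("s1","s2"): print(k,"independent")
    print(k,A.round(4),B.round(4),np.linalg.norm(A-B).round(4))
# screws: which correspond
a=np.radians(161);piv=.042*np.array([np.cos(a),np.sin(a)]);kn=-piv*28/42
M=dict(wheel=np.zeros(2),pivot=piv,ktop=kn,kmid=kn)
def f(v):
    c,s=np.cos(v[2]),np.sin(v[2]);Q=np.array([[c,-s],[s,c]])
    return np.concatenate([v[:2]+Q@M[k]-W[k][:2] for k in M])
s=least_squares(f,[*W["wheel"][:2],0]);print(s.x,f(s.x).round(4))
d=W["pivot"]-W["ktop"];print(np.linalg.norm(d[:2]))
c,sn=np.cos(s.x[2]),np.sin(s.x[2]);Q=np.array([[c,-sn],[sn,c]])
for k in("s1","s2"):print(k,Q.T@(W[k][:2]-s.x[:2]))
print("piv",s.x[:2]+Q@piv,"knob",s.x[:2]+Q@kn)
E
```

```text
wheel [ 0.5758 -0.1847  0.067 ] [ 0.5605 -0.1684  0.067 ] 0.0223
pivot [ 0.5319 -0.1801  0.079 ] [ 0.5204 -0.1668  0.079 ] 0.0176
ktop [ 0.6    -0.1811  0.117 ] [ 0.5955 -0.1782  0.117 ] 0.0054
kmid [ 0.6017 -0.1831  0.098 ] [ 0.5931 -0.1768  0.098 ] 0.0106
s1 independent
s1 [ 0.4803 -0.1337  0.035 ] [ 0.5144 -0.2641  0.035 ] 0.1347
s2 independent
s2 [ 0.5161 -0.2647  0.035 ] [ 0.478  -0.1327  0.035 ] 0.1375
[ 0.56887168 -0.17708312  0.24185905] [ 0.0007 -0.0005  0.0009  0.0001 -0.001   0.0001 -0.0006  0.0004]
0.07191227556843525
s1 [-0.07465024 -0.00408724]
s2 [-0.07493618 -0.00377957]
piv [ 0.52704074 -0.17331853] knob [ 0.59675898 -0.17959285]
```

Request:
apply_moves(
  motion=[
    {"dx": 0.2, "dy": -0.06},
    {"dx": 0.3, "dy": -0.085},
    {"dx": 0.3, "dy": -0.085},
    {"dx": 0.3, "dy": -0.085},
    {"dx": 0.3, "dy": -0.085},
    {"dx": 0.3, "dy": -0.085},
    {"dx": 0.3, "dy": -0.085},
    {"dx": 0.3, "dy": -0.085},
  ],
)

```text
schema error: expected keys dx, dy, dz, ax, ay, az, fingers
```

Request:
apply_moves(
  motion=[
    {"dx": 0.3, "dy": -0.085},
    {"dx": 0.3, "dy": -0.085},
    {"dx": 0.3, "dy": -0.085},
    {"dx": 0.2, "dy": -0.06},
    {"dx": 0, "dy": 0},
    {"dx": 0},
    {"dx": 0},
    {"dx": 0},
  ],
)

```text
schema error: expected keys dx, dy, dz, ax, ay, az, fingers
```

```bash
python3 - <<'E'
from h import *
import cv2
o=r.get_obs();c=r.get_calibration("wrist");cv2.imwrite("pics/w1.png",r.camera("wrist"))
print(o["time"],o["eef_pos"],o["eef_rot"],o["ft_force"]);print(c)
E
```

```text
0.1 [ 0.21811964 -0.47695412  0.24920606] [ 9.77099779e-01  2.12778789e-01 -1.02039361e-04 -1.09445727e-03] [-0.77575771 -0.03139166  0.38710404]
{'K': array([[371.64829954,   0.        , 319.8086754 ],
       [  0.        , 371.64829954, 245.74766154],
       [  0.        ,   0.        ,   1.        ]]), 'origin': array([ 0.27666102, -0.45174132,  0.37303145]), 'rotation': array([ 0.83400939, -0.53617527, -0.07138875,  0.1088488 ])}
```

View pics/w1.png

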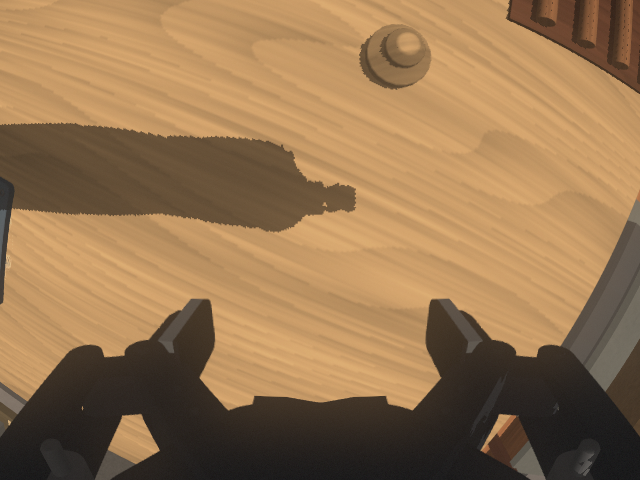

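The wrist view looks ahead along tool +x, with the gourd at (395,55). I'll resend the moves with all keys and stop short of the vise so it comes into view.

Request:
apply_moves(
  motion=[
    {"dx": 0.2, "dy": -0.07, "dz": 0, "ax": 0, "ay": 0, "az": 0, "fingers": 0},
    {"dx": 0.3, "dy": -0.1, "dz": 0, "ax": 0, "ay": 0, "az": 0, "fingers": 0},
    {"dx": 0.3, "dy": -0.1, "dz": 0, "ax": 0, "ay": 0, "az": 0, "fingers": 0},
    {"dx": 0.3, "dy": -0.1, "dz": 0, "ax": 0, "ay": 0, "az": 0, "fingers": 0},
    {"dx": 0.3, "dy": -0.1, "dz": 0, "ax": 0, "ay": 0, "az": 0, "fingers": 0},
    {"dx": 0.3, "dy": -0.1, "dz": 0, "ax": 0, "ay": 0, "az": 0, "fingers": 0},
    {"dx": 0.3, "dy": -0.1, "dz": 0, "ax": 0, "ay": 0, "az": 0, "fingers": 0},
    {"dx": 0.3, "dy": -0.1, "dz": 0, "ax": 0, "ay": 0, "az": 0, "fingers": 0},
  ],
)

```text
time: 0.82
eef_pos: [0.4318, -0.2771, 0.25]
eef_rot: [0.977, 0.213, -0.0, -0.0]
ft_force: [0.9, -0.4, 0.3]
gripper_width: 0.0856
gripper_force: 0.0
```

Request:
apply_moves(
  motion=[
    {"dx": 0.3, "dy": -0.1, "dz": 0, "ax": 0, "ay": 0, "az": 0, "fingers": 0},
    {"dx": 0.2, "dy": -0.1, "dz": 0, "ax": 0, "ay": 0, "az": 0, "fingers": 0},
    {"dx": 0.1, "dy": -0.06, "dz": 0, "ax": 0, "ay": 0, "az": 0, "fingers": 0},
    {"dx": 0, "dy": 0, "dz": 0, "ax": 0, "ay": 0, "az": 0, "fingers": 0},
    {"dx": 0, "dy": 0, "dz": 0, "ax": 0, "ay": 0, "az": 0, "fingers": 0},
    {"dx": 0, "dy": 0, "dz": 0, "ax": 0, "ay": 0, "az": 0, "fingers": 0},
    {"dx": 0, "dy": 0, "dz": 0, "ax": 0, "ay": 0, "az": 0, "fingers": 0},
    {"dx": 0, "dy": 0, "dz": 0, "ax": 0, "ay": 0, "az": 0, "fingers": 0},
  ],
)

```text
time: 1.48
eef_pos: [0.4827, -0.2213, 0.2503]
eef_rot: [0.977, 0.212, -0.0, 0.0]
ft_force: [-0.4, -0.3, -0.2]
gripper_width: 0.0856
gripper_force: 0.0
```

```bash
python3 - <<'E'
from h import *
import cv2,pickle
o=r.get_obs();c=r.get_calibration("wrist");cv2.imwrite("pics/w2.png",r.camera("wrist"));pickle.dump(c,open("w2.pkl","wb"))
print(o["time"],o["eef_pos"],o["eef_rot"],o["ft_force"]);print(c)
E
```

```text
1.4833 [ 0.48274618 -0.22134262  0.25029189] [ 9.77298871e-01  2.11865294e-01 -1.02212156e-04  5.88681470e-05] [-0.4096761  -0.32419395 -0.18050464]
{'K': array([[371.64829954,   0.        , 319.8086754 ],
       [  0.        , 371.64829954, 245.74766154],
       [  0.        ,   0.        ,   1.        ]]), 'origin': array([ 0.54127097, -0.19596025,  0.37407457]), 'rotation': array([ 0.83339719, -0.53706583, -0.07070802,  0.10958922])}
```

View pics/w2.png

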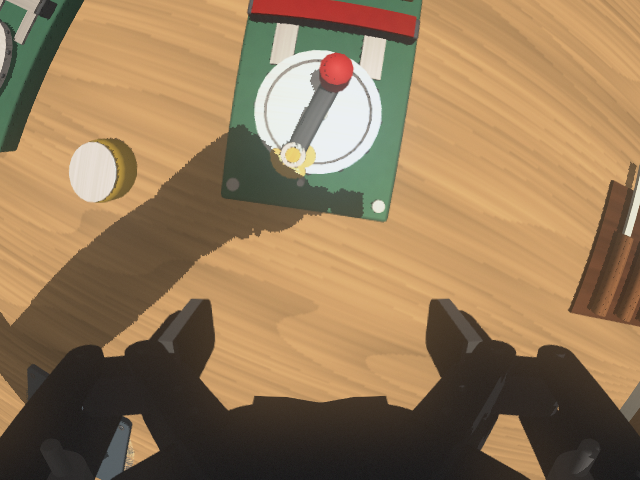

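Wrist view: wheel centre (318,112), pivot cap (292,154), knob top (336,69), screws (233,184) and (378,206).

```bash
python3 - <<'E'
from h import *
import pickle
c=pickle.load(open("w2.pkl","rb"))
def wz(p,z):
    K=c["K"];u=np.array([p[0]-K[0,2],p[1]-K[1,2]])/K[0,0];t=np.hypot(*u)
    d=R.from_quat(c["rotation"]).apply([*(u/t*np.sin(t)),np.cos(t)])
    return (c["origin"]+d*(z-c["origin"][2])/d[2])
W=dict(wheel=wz((318,112),.057),pivot=wz((292,154),.079),knob=wz((336,69),.117),s1=wz((233,184),.035),s2=wz((378,206),.035))
for k in W:print(k,W[k].round(4))
a=np.radians(161);piv=.042*np.array([np.cos(a),np.sin(a)]);kn=-piv*28/42
M=dict(wheel=np.zeros(2),pivot=piv,knob=kn,s1=np.array([-.078,.068]),s2=np.array([-.078,-.068]))
def Q(t):return np.array([[np.cos(t),-np.sin(t)],[np.sin(t),np.cos(t)]])
def f(v):return np.concatenate([v[:2]+Q(v[2])@M[k]-W[k][:2] for k in W])
s=least_squares(f,[.57,-.18,.24]);x=s.x;print(x,f(x).round(4))
print("dist pk",np.linalg.norm((W["pivot"]-W["knob"])[:2]))
print("piv",x[:2]+Q(x[2])@piv,"knob",x[:2]+Q(x[2])@kn)
# triangulated heights scene+side
for n,p,q in(("wheel",(297.5,300),(349.5,213)),("piv",(283.7,288),(359,217)),("ktop",(306,294),(344,195.5))):
    (o1,d1),(o2,d2)=ray("scene",p),ray("side",q)
    t=np.linalg.lstsq(np.c_[d1,-d2],o2-o1,rcond=None)[0];A,B=o1+t[0]*d1,o2+t[1]*d2;print(n,(A+B)/2,np.linalg.norm(A-B))
E
```

```text
wheel [ 0.5691 -0.1816  0.057 ]
pivot [ 0.5284 -0.1777  0.079 ]
knob [ 0.5968 -0.1829  0.117 ]
s1 [ 0.4793 -0.1355  0.035 ]
s2 [ 0.5157 -0.2669  0.035 ]
[ 0.57072924 -0.18077121  0.26957452] [ 0.0016  0.0008  0.0004 -0.0004  0.0019  0.0004 -0.0019 -0.0005 -0.0021
 -0.0002]
dist pk 0.06858357525134443
piv [ 0.52881003 -0.17816729] knob [ 0.59867537 -0.18250716]
wheel [ 0.57030339 -0.17907404  0.05246356] 0.001760341131192974
piv [ 0.52741004 -0.175377    0.0676601 ] 0.0005755566260757757
ktop [ 0.59759502 -0.17945916  0.11059728] 0.001965867285268297
```

Request:
apply_moves(
  motion=[
    {"dx": 0.25, "dy": 0.025, "dz": 0, "ax": 0, "ay": 0, "az": 0, "fingers": 0},
    {"dx": 0.25, "dy": 0.025, "dz": 0, "ax": 0, "ay": 0, "az": 0, "fingers": 0},
    {"dx": 0.25, "dy": 0.025, "dz": 0, "ax": 0, "ay": 0, "az": 0, "fingers": 0.2},
    {"dx": 0.256, "dy": 0.023, "dz": 0, "ax": 0, "ay": 0, "az": 0, "fingers": 0.2},
    {"dx": 0, "dy": 0, "dz": 0.2, "ax": 0, "ay": 0, "az": 0, "fingers": 0.2},
    {"dx": 0, "dy": 0, "dz": 0.3, "ax": 0, "ay": 0, "az": 0, "fingers": 0.2},
    {"dx": 0, "dy": 0, "dz": 0, "ax": 0, "ay": 0, "az": 0, "fingers": 0.2},
    {"dx": 0, "dy": 0, "dz": 0, "ax": 0, "ay": 0, "az": 0, "fingers": 0.2},
  ],
)

```text
time: 2.2
eef_pos: [0.595, -0.1802, 0.1859]
eef_rot: [0.977, 0.212, -0.004, -0.003]
ft_force: [0.2, -1.0, 0.6]
gripper_width: 0.0682
gripper_force: 0.0
```

```bash
python3 - <<'E'
from h import *
import cv2
o=r.get_obs();cv2.imwrite("pics/w3.png",r.camera("wrist"))
print(o["time"],o["eef_pos"],o["eef_rot"],o["ft_force"],o["gripper_width"])
E
```

```text
2.2 [ 0.59496018 -0.18022426  0.18589711] [ 0.97718532  0.21232869 -0.0041365  -0.00287598] [ 0.1942869  -0.97896944  0.62355569] 0.06818921392042417
```

View pics/w3.png

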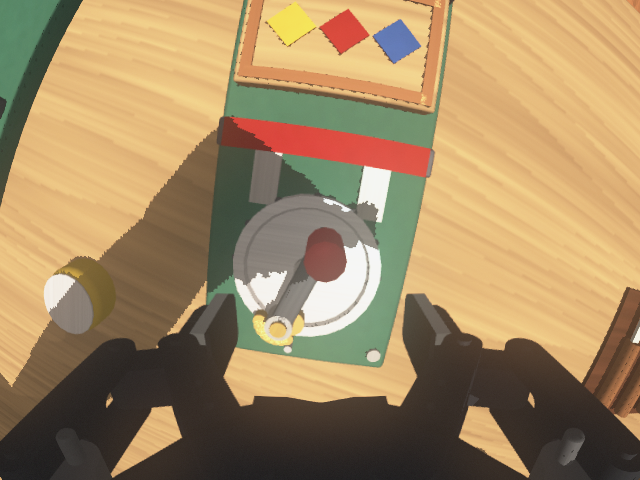

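Knob at (323,258), centred between the fingers. Next I descend and grip.

Request:
apply_moves(
  motion=[
    {"dx": 0, "dy": 0, "dz": 0.25, "ax": 0, "ay": 0, "az": 0, "fingers": 0.2},
    {"dx": 0, "dy": 0, "dz": 0.25, "ax": 0, "ay": 0, "az": 0, "fingers": 0.2},
    {"dx": 0, "dy": 0, "dz": 0.15, "ax": 0, "ay": 0, "az": 0, "fingers": 0.2},
    {"dx": 0, "dy": 0, "dz": 0.06, "ax": 0, "ay": 0, "az": 0, "fingers": 0.2},
    {"dx": 0, "dy": 0, "dz": 0, "ax": 0, "ay": 0, "az": 0, "fingers": 0.2},
    {"dx": 0, "dy": 0, "dz": 0, "ax": 0, "ay": 0, "az": 0, "fingers": 0.2},
    {"dx": 0, "dy": 0, "dz": 0, "ax": 0, "ay": 0, "az": 0, "fingers": 0.2},
    {"dx": 0, "dy": 0, "dz": 0, "ax": 0, "ay": 0, "az": 0, "fingers": 0.2},
  ],
)

```text
time: 2.92
eef_pos: [0.5998, -0.1818, 0.1083]
eef_rot: [0.977, 0.213, 0.002, 0.002]
ft_force: [0.8, 0.5, -0.1]
gripper_width: 0.0684
gripper_force: 0.0
```

Request:
apply_moves(
  motion=[
    {"dx": 0, "dy": 0, "dz": 0, "ax": 0, "ay": 0, "az": 0, "fingers": 0.5},
    {"dx": 0, "dy": 0, "dz": 0, "ax": 0, "ay": 0, "az": 0, "fingers": 0.8},
    {"dx": 0, "dy": 0, "dz": 0, "ax": 0, "ay": 0, "az": 0, "fingers": 1},
    {"dx": 0, "dy": 0, "dz": 0, "ax": 0, "ay": 0, "az": 0, "fingers": 1},
    {"dx": 0, "dy": 0, "dz": 0, "ax": 0, "ay": 0, "az": 0, "fingers": 1},
    {"dx": 0, "dy": 0, "dz": 0, "ax": 0, "ay": 0, "az": 0, "fingers": 1},
    {"dx": 0, "dy": 0, "dz": 0, "ax": 0, "ay": 0, "az": 0, "fingers": 1},
    {"dx": 0, "dy": 0, "dz": 0, "ax": 0, "ay": 0, "az": 0, "fingers": 1},
  ],
  force=25,
)

```text
time: 3.58
eef_pos: [0.5983, -0.1812, 0.1055]
eef_rot: [0.977, 0.213, 0.0, 0.0]
ft_force: [0.3, -1.6, 2.1]
gripper_width: 0.023
gripper_force: 26.1
```

```bash
cat >arc.py <<'E'
from h import *
def rows(c,rad,a0,a1,n,start=None):
    T=R.from_quat(r.get_obs()["eef_rot"]).as_matrix()
    a=np.radians(np.linspace(a0,a1,n+1));P=np.c_[c[0]+rad*np.cos(a),c[1]+rad*np.sin(a),0*a]
    if start is not None:P[0,:2]=start
    d=np.diff(P,axis=0)@T/.12
    for i,v in enumerate(d):print(i,v[:2].round(3),P[i+1,:2].round(4))
E
python3 -c "
from arc import *
rows((.5285,-.1775),.07,-3.7,133.8,24)"
```

```text
0 [ 0.025 -0.053] [ 0.5985 -0.175 ]
1 [ 0.02  -0.055] [ 0.5979 -0.1681]
2 [ 0.014 -0.057] [ 0.5966 -0.1612]
3 [ 0.008 -0.058] [ 0.5946 -0.1545]
4 [ 0.003 -0.058] [ 0.592 -0.148]
5 [-0.003 -0.058] [ 0.5887 -0.1418]
6 [-0.009 -0.058] [ 0.5848 -0.136 ]
7 [-0.015 -0.056] [ 0.5804 -0.1305]
8 [-0.02  -0.055] [ 0.5755 -0.1256]
9 [-0.026 -0.052] [ 0.57   -0.1212]
10 [-0.031 -0.05 ] [ 0.5642 -0.1173]
11 [-0.036 -0.046] [ 0.558 -0.114]
12 [-0.04  -0.042] [ 0.5515 -0.1114]
13 [-0.044 -0.038] [ 0.5448 -0.1094]
14 [-0.048 -0.034] [ 0.538  -0.1081]
15 [-0.051 -0.029] [ 0.531  -0.1075]
16 [-0.053 -0.023] [ 0.524  -0.1076]
17 [-0.055 -0.018] [ 0.517  -0.1084]
18 [-0.057 -0.012] [ 0.5102 -0.1099]
19 [-0.058 -0.007] [ 0.5035 -0.1121]
20 [-0.058 -0.001] [ 0.4971 -0.1149]
21 [-0.058  0.005] [ 0.4911 -0.1184]
22 [-0.057  0.011] [ 0.4853 -0.1224]
23 [-0.056  0.016] [ 0.48  -0.127]
```

Request:
apply_moves(
  motion=[
    {"dx": 0.025, "dy": -0.053, "dz": 0, "ax": 0, "ay": 0, "az": 0, "fingers": 1},
    {"dx": 0.02, "dy": -0.055, "dz": 0, "ax": 0, "ay": 0, "az": 0, "fingers": 1},
    {"dx": 0.014, "dy": -0.057, "dz": 0, "ax": 0, "ay": 0, "az": 0, "fingers": 1},
    {"dx": 0.008, "dy": -0.058, "dz": 0, "ax": 0, "ay": 0, "az": 0, "fingers": 1},
    {"dx": 0.003, "dy": -0.058, "dz": 0, "ax": 0, "ay": 0, "az": 0, "fingers": 1},
    {"dx": -0.003, "dy": -0.058, "dz": 0, "ax": 0, "ay": 0, "az": 0, "fingers": 1},
    {"dx": -0.009, "dy": -0.058, "dz": 0, "ax": 0, "ay": 0, "az": 0, "fingers": 1},
    {"dx": -0.015, "dy": -0.056, "dz": 0, "ax": 0, "ay": 0, "az": 0, "fingers": 1},
  ],
)

```text
time: 4.25
eef_pos: [0.5801, -0.1316, 0.1055]
eef_rot: [0.977, 0.212, -0.001, 0.003]
ft_force: [-0.7, -8.3, 2.4]
gripper_width: 0.0232
gripper_force: 26.1
```

Request:
apply_moves(
  motion=[
    {"dx": -0.02, "dy": -0.055, "dz": 0, "ax": 0, "ay": 0, "az": 0, "fingers": 1},
    {"dx": -0.026, "dy": -0.052, "dz": 0, "ax": 0, "ay": 0, "az": 0, "fingers": 1},
    {"dx": -0.031, "dy": -0.05, "dz": 0, "ax": 0, "ay": 0, "az": 0, "fingers": 1},
    {"dx": -0.036, "dy": -0.046, "dz": 0, "ax": 0, "ay": 0, "az": 0, "fingers": 1},
    {"dx": -0.04, "dy": -0.042, "dz": 0, "ax": 0, "ay": 0, "az": 0, "fingers": 1},
    {"dx": -0.044, "dy": -0.038, "dz": 0, "ax": 0, "ay": 0, "az": 0, "fingers": 1},
    {"dx": -0.048, "dy": -0.034, "dz": 0, "ax": 0, "ay": 0, "az": 0, "fingers": 1},
    {"dx": -0.051, "dy": -0.029, "dz": 0, "ax": 0, "ay": 0, "az": 0, "fingers": 1},
  ],
)

```text
time: 4.92
eef_pos: [0.5303, -0.1068, 0.1054]
eef_rot: [0.977, 0.213, 0.0, 0.001]
ft_force: [0.8, -4.0, 1.5]
gripper_width: 0.023
gripper_force: 26.0
```

Request:
apply_moves(
  motion=[
    {"dx": -0.053, "dy": -0.023, "dz": 0, "ax": 0, "ay": 0, "az": 0, "fingers": 1},
    {"dx": -0.055, "dy": -0.018, "dz": 0, "ax": 0, "ay": 0, "az": 0, "fingers": 1},
    {"dx": -0.057, "dy": -0.012, "dz": 0, "ax": 0, "ay": 0, "az": 0, "fingers": 1},
    {"dx": -0.058, "dy": -0.007, "dz": 0, "ax": 0, "ay": 0, "az": 0, "fingers": 1},
    {"dx": -0.058, "dy": -0.001, "dz": 0, "ax": 0, "ay": 0, "az": 0, "fingers": 1},
    {"dx": -0.058, "dy": 0.005, "dz": 0, "ax": 0, "ay": 0, "az": 0, "fingers": 1},
    {"dx": -0.057, "dy": 0.011, "dz": 0, "ax": 0, "ay": 0, "az": 0, "fingers": 1},
    {"dx": 0, "dy": 0, "dz": 0, "ax": 0, "ay": 0, "az": 0, "fingers": 1},
  ],
)

```text
time: 5.58
eef_pos: [0.4841, -0.1223, 0.1052]
eef_rot: [0.977, 0.212, -0.0, 0.001]
ft_force: [-0.4, -6.3, 1.9]
gripper_width: 0.0233
gripper_force: 26.1
```

Request:
apply_moves(
  motion=[
    {"dx": -0.056, "dy": 0.016, "dz": 0, "ax": 0, "ay": 0, "az": 0, "fingers": 1},
    {"dx": 0, "dy": 0, "dz": 0, "ax": 0, "ay": 0, "az": 0, "fingers": 1},
    {"dx": 0, "dy": 0, "dz": 0, "ax": 0, "ay": 0, "az": 0, "fingers": 1},
    {"dx": 0, "dy": 0, "dz": 0, "ax": 0, "ay": 0, "az": 0, "fingers": 1},
    {"dx": 0, "dy": 0, "dz": 0, "ax": 0, "ay": 0, "az": 0, "fingers": 1},
    {"dx": 0, "dy": 0, "dz": 0, "ax": 0, "ay": 0, "az": 0, "fingers": 1},
    {"dx": 0, "dy": 0, "dz": 0, "ax": 0, "ay": 0, "az": 0, "fingers": 1},
    {"dx": 0, "dy": 0, "dz": 0, "ax": 0, "ay": 0, "az": 0, "fingers": 1},
  ],
)

```text
time: 6.25
eef_pos: [0.4796, -0.1261, 0.1052]
eef_rot: [0.977, 0.213, -0.001, 0.0]
ft_force: [-1.0, -5.9, 2.1]
gripper_width: 0.0229
gripper_force: 26.2
```

```bash
python3 - <<'E'
from h import *
import cv2,numpy as np
im=[cv2.resize(r.camera("scene")[255:345,240:340],(400,360),interpolation=cv2.INTER_CUBIC),cv2.resize(r.camera("side")[170:260,300:400],(400,360),interpolation=cv2.INTER_CUBIC)]
cv2.imwrite("pics/z2.png",np.hstack(im));o=r.get_obs()
print(o["time"],o["eef_pos"],o["ft_force"])
E
```

```text
6.35 [ 0.47955054 -0.12605071  0.10519198] [ 0.02775059 -5.39122181  2.4272136 ]
```

View pics/z2.png

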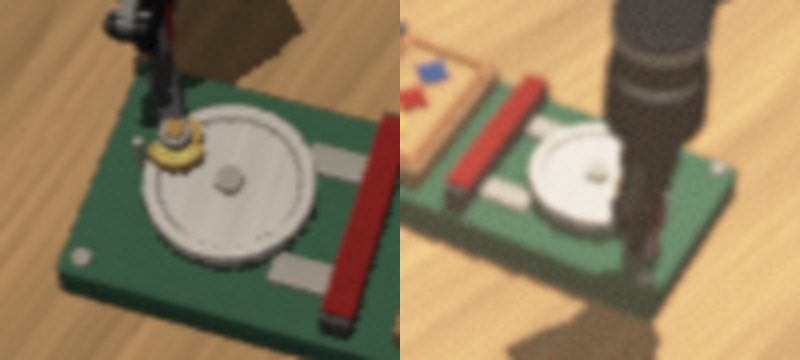

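Request:
apply_moves(
  motion=[
    {"dx": -0.024, "dy": 0.008, "dz": 0, "ax": 0, "ay": 0, "az": 0, "fingers": 1},
    {"dx": 0, "dy": 0, "dz": 0, "ax": 0, "ay": 0, "az": 0, "fingers": 1},
    {"dx": 0, "dy": 0, "dz": 0, "ax": 0, "ay": 0, "az": 0, "fingers": 1},
    {"dx": 0, "dy": 0, "dz": 0, "ax": 0, "ay": 0, "az": 0, "fingers": 1},
    {"dx": 0, "dy": 0, "dz": 0, "ax": 0, "ay": 0, "az": 0, "fingers": 1},
    {"dx": 0, "dy": 0, "dz": 0, "ax": 0, "ay": 0, "az": 0, "fingers": 1},
    {"dx": 0, "dy": 0, "dz": 0, "ax": 0, "ay": 0, "az": 0, "fingers": 1},
    {"dx": 0, "dy": 0, "dz": 0, "ax": 0, "ay": 0, "az": 0, "fingers": 1},
  ],
)

```text
time: 7.02
eef_pos: [0.4787, -0.1272, 0.1053]
eef_rot: [0.977, 0.213, 0.001, -0.0]
ft_force: [5.9, -1.6, 1.4]
gripper_width: 0.0229
gripper_force: 25.9
```

```bash
python3 - <<'E'
from arc import *
o=r.get_obs();p=o["eef_pos"][:2];c=np.array([.5705,-.1800]);d=p-c;a=np.degrees(np.arctan2(d[1],d[0]));rad=np.hypot(*d)
print(o["eef_pos"],o["ft_force"],a,rad)
rows(c,.104,a,a+92,24)
E
```

```text
[ 0.47872763 -0.12720324  0.10527104] [ 5.89852427 -1.57022619  1.36408458] 150.0881297469268 0.10587570622545088
0 [-0.046  0.035] [ 0.4771 -0.1343]
1 [-0.044  0.038] [ 0.4742 -0.1406]
2 [-0.041  0.041] [ 0.4718 -0.1472]
3 [-0.038  0.044] [ 0.4698 -0.1538]
4 [-0.035  0.046] [ 0.4683 -0.1606]
5 [-0.032  0.048] [ 0.4673 -0.1675]
6 [-0.029  0.05 ] [ 0.4667 -0.1744]
7 [-0.025  0.052] [ 0.4665 -0.1814]
8 [-0.022  0.054] [ 0.4668 -0.1883]
9 [-0.018  0.055] [ 0.4676 -0.1952]
10 [-0.014  0.056] [ 0.4689 -0.2021]
11 [-0.011  0.057] [ 0.4706 -0.2088]
12 [-0.007  0.058] [ 0.4727 -0.2154]
13 [-0.003  0.058] [ 0.4753 -0.2219]
14 [0.001 0.058] [ 0.4783 -0.2282]
15 [0.005 0.058] [ 0.4818 -0.2342]
16 [0.009 0.057] [ 0.4856 -0.24  ]
17 [0.013 0.057] [ 0.4898 -0.2456]
18 [0.016 0.056] [ 0.4943 -0.2508]
19 [0.02  0.054] [ 0.4992 -0.2558]
20 [0.024 0.053] [ 0.5045 -0.2604]
21 [0.027 0.051] [ 0.51   -0.2646]
22 [0.03  0.049] [ 0.5158 -0.2684]
23 [0.034 0.047] [ 0.5218 -0.2719]
```

Reaction force flipped, so the crank is on its open stop. Winding the wheel now.

Request:
apply_moves(
  motion=[
    {"dx": -0.046, "dy": 0.035, "dz": 0, "ax": 0, "ay": 0, "az": 0, "fingers": 1},
    {"dx": -0.044, "dy": 0.038, "dz": 0, "ax": 0, "ay": 0, "az": 0, "fingers": 1},
    {"dx": -0.041, "dy": 0.041, "dz": 0, "ax": 0, "ay": 0, "az": 0, "fingers": 1},
    {"dx": -0.038, "dy": 0.044, "dz": 0, "ax": 0, "ay": 0, "az": 0, "fingers": 1},
    {"dx": -0.035, "dy": 0.046, "dz": 0, "ax": 0, "ay": 0, "az": 0, "fingers": 1},
    {"dx": -0.032, "dy": 0.048, "dz": 0, "ax": 0, "ay": 0, "az": 0, "fingers": 1},
    {"dx": -0.029, "dy": 0.05, "dz": 0, "ax": 0, "ay": 0, "az": 0, "fingers": 1},
    {"dx": -0.025, "dy": 0.052, "dz": 0, "ax": 0, "ay": 0, "az": 0, "fingers": 1},
  ],
)

```text
time: 7.68
eef_pos: [0.4649, -0.179, 0.1052]
eef_rot: [0.977, 0.214, 0.002, -0.002]
ft_force: [4.8, 1.3, 1.5]
gripper_width: 0.0234
gripper_force: 26.0
```

Request:
apply_moves(
  motion=[
    {"dx": -0.016, "dy": 0.056, "dz": 0, "ax": 0, "ay": 0, "az": 0, "fingers": 1},
    {"dx": -0.014, "dy": 0.055, "dz": 0, "ax": 0, "ay": 0, "az": 0, "fingers": 1},
    {"dx": -0.014, "dy": 0.056, "dz": 0, "ax": 0, "ay": 0, "az": 0, "fingers": 1},
    {"dx": -0.011, "dy": 0.057, "dz": 0, "ax": 0, "ay": 0, "az": 0, "fingers": 1},
    {"dx": -0.007, "dy": 0.058, "dz": 0, "ax": 0, "ay": 0, "az": 0, "fingers": 1},
    {"dx": -0.003, "dy": 0.058, "dz": 0, "ax": 0, "ay": 0, "az": 0, "fingers": 1},
    {"dx": 0.001, "dy": 0.058, "dz": 0, "ax": 0, "ay": 0, "az": 0, "fingers": 1},
    {"dx": 0.005, "dy": 0.058, "dz": 0, "ax": 0, "ay": 0, "az": 0, "fingers": 1},
  ],
)

```text
time: 8.35
eef_pos: [0.4801, -0.2339, 0.1051]
eef_rot: [0.977, 0.213, -0.0, -0.0]
ft_force: [1.4, 3.3, 4.8]
gripper_width: 0.0231
gripper_force: 26.3
```

Request:
apply_moves(
  motion=[
    {"dx": 0.009, "dy": 0.057, "dz": 0, "ax": 0, "ay": 0, "az": 0, "fingers": 1},
    {"dx": 0.013, "dy": 0.057, "dz": 0, "ax": 0, "ay": 0, "az": 0, "fingers": 1},
    {"dx": 0.016, "dy": 0.056, "dz": 0, "ax": 0, "ay": 0, "az": 0, "fingers": 1},
    {"dx": 0.02, "dy": 0.054, "dz": 0, "ax": 0, "ay": 0, "az": 0, "fingers": 1},
    {"dx": 0.024, "dy": 0.053, "dz": 0, "ax": 0, "ay": 0, "az": 0, "fingers": 1},
    {"dx": 0.027, "dy": 0.051, "dz": 0, "ax": 0, "ay": 0, "az": 0, "fingers": 1},
    {"dx": 0, "dy": 0, "dz": 0, "ax": 0, "ay": 0, "az": 0, "fingers": 1},
    {"dx": 0, "dy": 0, "dz": 0, "ax": 0, "ay": 0, "az": 0, "fingers": 1},
  ],
)

```text
time: 9.02
eef_pos: [0.5089, -0.2649, 0.1052]
eef_rot: [0.977, 0.213, 0.0, 0.001]
ft_force: [2.3, 0.7, 3.2]
gripper_width: 0.0233
gripper_force: 26.3
```

```bash
python3 - <<'E'
from arc import *
o=r.get_obs();p=o["eef_pos"][:2];c=np.array([.5705,-.1800]);d=p-c;a=np.degrees(np.arctan2(d[1],d[0]));rad=np.hypot(*d)
print(o["eef_pos"],o["ft_force"],a,rad)
rows(c,.105,a,a+15,5)
E
```

```text
[ 0.50888155 -0.26493774  0.10516648] [2.32272912 0.68686615 3.16337945] -125.95917030072819 0.1049345236309368
0 [0.024 0.039] [ 0.5134 -0.2681]
1 [0.026 0.038] [ 0.5181 -0.271 ]
2 [0.028 0.037] [ 0.5229 -0.2736]
3 [0.029 0.035] [ 0.5279 -0.276 ]
4 [0.031 0.034] [ 0.5329 -0.2781]
```

Request:
apply_moves(
  motion=[
    {"dx": 0.024, "dy": 0.039, "dz": 0, "ax": 0, "ay": 0, "az": 0, "fingers": 1},
    {"dx": 0.026, "dy": 0.038, "dz": 0, "ax": 0, "ay": 0, "az": 0, "fingers": 1},
    {"dx": 0.028, "dy": 0.037, "dz": 0, "ax": 0, "ay": 0, "az": 0, "fingers": 1},
    {"dx": 0, "dy": 0, "dz": 0, "ax": 0, "ay": 0, "az": 0, "fingers": 1},
    {"dx": 0, "dy": 0, "dz": 0, "ax": 0, "ay": 0, "az": 0, "fingers": 1},
    {"dx": 0, "dy": 0, "dz": 0, "ax": 0, "ay": 0, "az": 0, "fingers": 1},
    {"dx": 0, "dy": 0, "dz": 0, "ax": 0, "ay": 0, "az": 0, "fingers": 1},
    {"dx": 0, "dy": 0, "dz": 0, "ax": 0, "ay": 0, "az": 0, "fingers": 1},
  ],
)

```text
time: 9.68
eef_pos: [0.5204, -0.2722, 0.105]
eef_rot: [0.977, 0.213, -0.002, -0.001]
ft_force: [-3.4, 3.5, 7.3]
gripper_width: 0.0233
gripper_force: 26.6
```

Request:
apply_moves(
  motion=[
    {"dx": 0.015, "dy": 0.018, "dz": 0, "ax": 0, "ay": 0, "az": 0, "fingers": 1},
    {"dx": 0, "dy": 0, "dz": 0, "ax": 0, "ay": 0, "az": 0, "fingers": 1},
    {"dx": 0, "dy": 0, "dz": 0, "ax": 0, "ay": 0, "az": 0, "fingers": 1},
    {"dx": 0.008, "dy": 0.009, "dz": 0, "ax": 0, "ay": 0, "az": 0, "fingers": 1},
    {"dx": 0, "dy": 0, "dz": 0, "ax": 0, "ay": 0, "az": 0, "fingers": 1},
    {"dx": 0, "dy": 0, "dz": 0, "ax": 0, "ay": 0, "az": 0, "fingers": 1},
    {"dx": 0, "dy": 0, "dz": 0, "ax": 0, "ay": 0, "az": 0, "fingers": 1},
    {"dx": 0, "dy": 0, "dz": 0, "ax": 0, "ay": 0, "az": 0, "fingers": 1},
  ],
)

```text
time: 10.35
eef_pos: [0.5209, -0.2726, 0.1048]
eef_rot: [0.977, 0.212, -0.005, -0.003]
ft_force: [-10.8, 5.6, 11.6]
gripper_width: 0.0231
gripper_force: 27.1
```

Hard stop: 0.6 mm of motion for a 4 mm command. Releasing and lifting.

Request:
apply_moves(
  motion=[
    {"dx": 0, "dy": 0, "dz": 0, "ax": 0, "ay": 0, "az": 0, "fingers": 0.4},
    {"dx": 0, "dy": 0, "dz": 0, "ax": 0, "ay": 0, "az": 0, "fingers": 0.3},
    {"dx": 0, "dy": 0, "dz": 0, "ax": 0, "ay": 0, "az": 0, "fingers": 0.3},
    {"dx": 0, "dy": 0, "dz": 0, "ax": 0, "ay": 0, "az": 0, "fingers": 0.3},
    {"dx": 0, "dy": 0, "dz": 0, "ax": 0, "ay": 0, "az": 0, "fingers": 0.3},
    {"dx": 0, "dy": 0, "dz": 0, "ax": 0, "ay": 0, "az": 0, "fingers": 0.3},
    {"dx": 0, "dy": 0, "dz": 0, "ax": 0, "ay": 0, "az": 0, "fingers": 0.3},
    {"dx": 0, "dy": 0, "dz": 0, "ax": 0, "ay": 0, "az": 0, "fingers": 0.3},
  ],
)

```text
time: 11.02
eef_pos: [0.5263, -0.2743, 0.105]
eef_rot: [0.977, 0.213, -0.0, 0.0]
ft_force: [-0.6, -0.0, -0.3]
gripper_width: 0.0597
gripper_force: 0.0
```

Request:
apply_moves(
  motion=[
    {"dx": 0, "dy": 0, "dz": -0.1, "ax": 0, "ay": 0, "az": 0, "fingers": 0.3},
    {"dx": 0, "dy": 0, "dz": -0.25, "ax": 0, "ay": 0, "az": 0, "fingers": 0.3},
    {"dx": 0, "dy": 0, "dz": -0.3, "ax": 0, "ay": 0, "az": 0, "fingers": 0.3},
    {"dx": 0, "dy": 0, "dz": -0.3, "ax": 0, "ay": 0, "az": 0, "fingers": 0.3},
    {"dx": -0.3, "dy": 0, "dz": -0.1, "ax": 0, "ay": 0, "az": 0, "fingers": 0.3},
    {"dx": -0.3, "dy": 0, "dz": 0, "ax": 0, "ay": 0, "az": 0, "fingers": 0.3},
    {"dx": -0.2, "dy": 0, "dz": 0, "ax": 0, "ay": 0, "az": 0, "fingers": 0.3},
    {"dx": 0, "dy": 0, "dz": 0, "ax": 0, "ay": 0, "az": 0, "fingers": 0.3},
  ],
)

```text
time: 11.68
eef_pos: [0.436, -0.3162, 0.2335]
eef_rot: [0.978, 0.211, -0.0, 0.002]
ft_force: [0.7, 0.1, -0.3]
gripper_width: 0.0595
gripper_force: 0.0
```

```bash
python3 - <<'E'
from h import *
import cv2
cv2.imwrite("pics/w5.png",r.camera("wrist"));o=r.get_obs()
print(o["time"],o["eef_pos"],o["ft_force"],o["gripper_width"])
E
```

```text
11.7333 [ 0.43771072 -0.3153099   0.23294677] [ 0.09700013 -0.36321706 -0.38159706] 0.059922911086395456
```

View pics/w5.png

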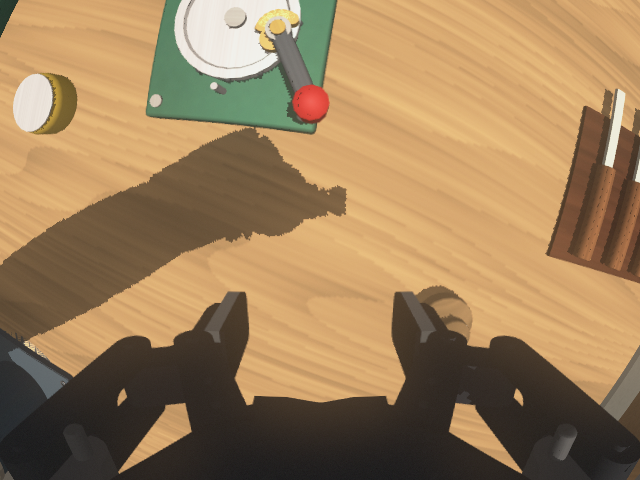

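The crank stays out, with the knob at (311,103) and the pivot at (277,27). Now checking the jaw from the scene camera.

```bash
python3 - <<'E'
from h import *
import cv2
cv2.imwrite("pics/s5.png",cv2.resize(r.camera("scene")[255:375,240:410],(680,480),interpolation=cv2.INTER_CUBIC))
E
```

```text
(no output)
```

View pics/s5.png

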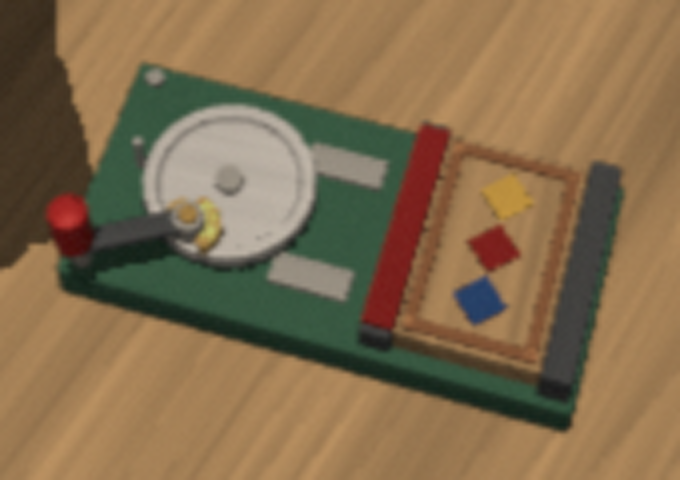

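The red jaw (crop (405,235)) is closed against the panel and the crank is out.

```bash
python3 -c "
from rig import r
print(r.close_job())"
```

```text
the job is handed in; nothing more can be done
None
```

I swung the red-knobbed vise's crank out to its open stop and wound the handwheel until the jaw closed on the panel. I then let go with the crank left out, didn't touch anything else, and handed the job in at about 12 s; no verdict came back.

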